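# Shift the coil winder's feed lever through its gate

## Task

Push the black-knobbed feed lever of the blue coil winder through its gate, out of the middle column and fully home into the slot marked by the green stud, and leave it there. Only push the knob, never grip it between the fingers; keep the lever out of the slots of the other three colours, and leave the loose parts on and around the machine where they stand.

Things in the scene. Friction and masses are not known exactly. Their poses are not given: they have to be found in the camera images.
- coil_winder: Blue bench coil winder, fixed. Origin on the bench right under the lever pivot and gate centre; x lengthwise to its far end, y to its left, z up. Housing x -72 to +132, y +-58 mm, flat aluminium gate plate on top at z = 116 mm. A bobbin spindle sticks out of the left side to y = 150 mm (34 to 90 mm high).
- knob (a point): Centre of the black ball knob (28 mm diameter). The lever tilts about a pivot 150 mm under it, 16 mm above the bench: the knob centre is 166 mm above the bench upright, 155 mm in an outer slot end. The lever starts somewhere in the middle column. It stays where it is left; about 1.5 N at the knob moves it. It cannot be lifted.
- stem (a point): Point on the lever's steel stem 30 mm below the knob centre (just above the gate plate; a 15 mm wide collar lies there under the knob).
- stud_green: Green stud, 13 mm diameter and 4 mm high, fixed on the gate plate beyond one outer slot end: it marks the wanted slot. Origin at the centre of its underside. Studs lie at x = +-56, y = +-31 mm in the coil_winder frame, and their colours change places from start to start.
- stud_red: Red stud, same size: marks a slot not to be used.
- stud_blue: Blue stud, same size: marks a slot not to be used.
- stud_yellow: Yellow stud, same size: marks a slot not to be used.
- adapter: Loose brass-and-steel adapter, 16 x 16 x 32 mm, standing on the far end of the machine's top plate. Bystander. Origin at the centre of its underside.
- vial: Loose small white vial with blue cap, 25 mm diameter, 56 mm high, standing on the bench right of the machine. Bystander. Origin at the centre of its underside.
- puck: Loose black cylindrical puck, 44 mm diameter, 50 mm high, on the bench right of the machine. Bystander. Origin at the centre of its underside.
- probe: Loose flat white-and-blue electronic probe box, 42 x 88 x 15 mm, lying on the bench left of the machine. Bystander. Origin at the centre of its underside.
- lever_along (a joint): Tilt of the lever along the machine's x: 0 upright (cross channel), positive = knob towards +x, stops at +-0.285 rad.
- lever_across (a joint): Tilt of the lever across, along the machine's y: 0 = middle column, positive = knob towards +y (left), stops at +-0.25 rad (the outer columns).
- gate (a point): Centre of the gate, on the plate's top; axes as the coil_winder. Three columns along x, joined by one cross channel along y. Knob-centre positions here: channel x = 0 (play about +-4 mm); columns y = -37, 0, +37 mm (a stop at the outer ones); slot ends x = +-41 mm. Slots 14 mm wide, stem 9 mm; the gate fingers have round ends. The four outer slots are marked by studs.

How it is judged:
At the end, for the whole second after the job is handed in: The lever rests in the slot marked by the green stud, its knob centre less than 22 mm (horizontally) from the stud's centre, that is within about 6 mm of the slot's end (horizontal distance between knob and stud_green below 0.022 m and velocity of joint lever_along between -0.05 and 0.05 rad/s and velocity of joint lever_across between -0.05 and 0.05 rad/s); the robot touches nothing.
It fails at once if the lever is pushed into the slot of another colour (knob centre within 24 mm, horizontally, of the red, blue or yellow stud) (horizontal distance between knob and stud_red below 0.024 m or horizontal distance between knob and stud_blue below 0.024 m or horizontal distance between knob and stud_yellow below 0.024 m).
It fails at once if the knob or stem is gripped: it is touched while it stands between the finger pads (contact force between the fingers and lever_across above 0.5 N and (distance between the grasp point and knob below 0.014 m or distance between the grasp point and stem below 0.009 m)).
It fails at once if a loose part (adapter, vial, puck or probe) is lifted, knocked over or moved more than 15 mm (distance of any of vial, puck, adapter, probe from where it was at the start of the episode above 0.015 m or angle between any of vial, puck, adapter, probe's own z axis and vertical above 0.5 rad).
It also fails if it takes over 51 s, if anything falls off the work surface, if the arm or the gripper's body presses on something with over 40 N, if the wrist force passes 120 N, or if a joint passes its speed limit or range.

## Robot

A 6-joint arm with a two-finger parallel gripper is mounted at the origin on a cart in front of the work surface, level with it; the furniture and walls round the work are solid. World frame = base frame: x ahead of the robot, y to its left, z up, the work surface at z = 0. Lengths are in m, angles in rad, forces in N, time in s.
With the tool pointing down it reaches from about 0.3 to 0.775 m from the base axis. Payload 14.6 kg.
Tool frame: the origin (TCP) lies on the front face of the gripper's body, between the roots of the fingers; the fingertips stand 73 mm ahead of it and the grasp point (between the pads) lies 54 mm ahead of it; z points along the fingers, y is the line along which they close (so a half turn about z gives the same grasp; the last joint's range is limited). The gripper opens to 85 mm and grips with 20 to 120 N. Pads are 22 mm wide; open, the fingers measure 114 mm over their backs; the gripper's body (76 mm by 85 mm) begins 54 mm behind the grasp point. The pads swing forward as they close: fully open they stand 13 mm farther back than shut.
Start: joints at [1.115, 0.3, 1.521, -0, 1.321, -0.067], TCP at [0.208, 0.509, 0.304] pointing down, gripper open.
Joint ranges: [-3.03, 3.03], [-0.79, 2.21], [0.23, 2.52], [-1.04, 4.18], [0, 3.07], [-2.55, 2.55]. Speed limits (rad/s): [2.22, 2.22, 2.57, 3.14, 3.14, 3.14].

## Interface

Orientations are given as [roll, pitch, yaw] about the fixed x, y, z axes, in that order (R = Rz(yaw) Ry(pitch) Rx(roll)).
In Python, from bench import r gives the robot as it stands.
- The arm moves only by the tool carry_out, never from a script. Its argument "series" is a list of rows, each a list of 7 numbers: the turn, a rotation vector about the tool's x, y, z in rad, then the shift along the tool's x, y, z in m, then the opening, from 0 (shut) to 1 (fully open). In form: [[rx, ry, rz, tx, ty, tz, gripper], ...]. A call has exactly 10 rows; each row is the pose to reach, as a shift and turn from the pose commanded when the call began, along the tool's axes at that moment; what a row does not reach only later rows make up. A row lasts 1/12 s, in which the tool goes at most 41.7 mm and 7.16 degrees, less where a joint would pass 70% of its speed; a pose out of reach is approached as far as the arm can. A call with a gripper value outside its range is refused whole. The fingers move at their own pace and stop on an object; "grip_force" is the grip in N (left out, the last holds). Time passes only in rows, so rows that repeat a pose let the fingers close, or fill a call up. It gives the time, the measured TCP pose, the force, the opening and the grip force at its end, in the units of the state.
- r.state(): the state, without advancing time (a new reading comes with each control period).
- r.camera(name): name is "side" or "top"; returns the picture (420x560x3 uint8, blue, green, red); there is no depth.
- r.camera_params(name): a dict with "K" (3x3 intrinsics, pixels), "k1" (the pictures are not rectified: a ray, as slopes to the right and down, at radius r is drawn at 1 + k1 r^2 times it, then the intrinsics apply), "R" (3x3) and "t" (3): a world point X has camera coordinates R X + t. Camera axes: x right, y down, z forward; pixel columns grow to the right and rows downward; lengths in m; the calibration is good to about 2 mm. A picture is of the moment at which its call begins. camera_params takes no time and is no camera call.
- r.hand_in(): hands the job in; it is judged then, once.
The state is a dict: "t": time; "joint_positions": joint angles; "joint_velocities": joint speeds; "effort": joint torques, N m; "tool_pos": TCP position; "tcp_rot": TCP orientation; "force": force on the tool from outside, world axes, zero at the start; "wrist_torque": the same for the moment, N m; "grip_width": finger opening in m; "grip_force": force on a finger pad.
Only numpy, scipy, OpenCV 4.12 (cv2) and the standard library are available. Lean on these libraries where they do the work, as an engineer would, in place of code of your own. Each camera call takes 0.05 s, during which the arm holds its last target. There are 200 camera calls.

## Working session

There is one attempt and no reset: what is moved stays moved. The work goes in short steps, Python scripts to look and compute and a tool call to move; the robot and the scene stay as the last step left them, time stands still between calls to the robot, and variables do not carry over. Pictures are saved under pics/ and viewed, at most 10 in all, crops included, and the job is handed in when it is done.

Besides the shell and the picture viewer there is one more tool, called by a JSON object that holds its "fn" and its "kwargs", one argument or row to a line. carry_out: Moves the arm, as the interface text tells. Its arguments: {"type":"object","properties":{"series":{"type":"array","items":{"type":"array","items":{"type":"number"}}},"grip_force":{"type":"number"}},"required":["series"]}

```bash
mkdir -p pics
python3 - <<'E'
from bench import r
import cv2
for n in("top","side"):
    cv2.imwrite(f"pics/{n}0.png",r.camera(n)); p=r.camera_params(n); print(n,p)
s=r.state(); print(s)
E
```

```text
top {'K': array([[466.3281069 ,   0.        , 275.6416541 ],
       [  0.        , 466.3281069 , 209.00160941],
       [  0.        ,   0.        ,   1.        ]]), 'k1': -0.05818106669523965, 'R': array([[-0.01678002, -0.99984051, -0.00611409],
       [-0.98924352,  0.01749025, -0.1452286 ],
       [ 0.14531237,  0.00361138, -0.98937924]]), 't': array([0.16095539, 0.5789983 , 0.88529154])}
side {'K': array([[526.45496836,   0.        , 281.75279116],
       [  0.        , 526.45496836, 205.7923748 ],
       [  0.        ,   0.        ,   1.        ]]), 'k1': -0.1473533944946116, 'R': array([[ 0.9208347 ,  0.3899112 , -0.00571996],
       [ 0.34237418, -0.81541629, -0.4667721 ],
       [-0.18666382,  0.42786157, -0.88435914]]), 't': array([-0.58897564, -0.0103676 ,  1.12255042])}
{'t': 0.1, 'joint_positions': array([ 1.11540225e+00,  3.00428865e-01,  1.52150064e+00, -1.41053475e-05,
        1.32071094e+00, -6.66064596e-02]), 'joint_velocities': array([-0.00083839, -0.0023676 , -0.00110661, -0.00037078,  0.00071127,
       -0.00010932]), 'effort': array([ 1.40916982e-03, -5.44375241e+01, -3.62373662e+01, -3.06302226e-06,
        3.00481952e-03, -3.02256490e-05]), 'tool_pos': array([0.20843812, 0.50883379, 0.30337847]), 'tcp_rot': array([-3.14054628e+00, -5.61054955e-05,  2.75280850e+00]), 'force': array([ 0.05856823,  0.16855694, -0.42772172]), 'wrist_torque': array([-0.04284292, -0.0019896 ,  0.04552555]), 'grip_force': 0.0, 'grip_width': 0.08538047638723521}
```

View pics/top0.png

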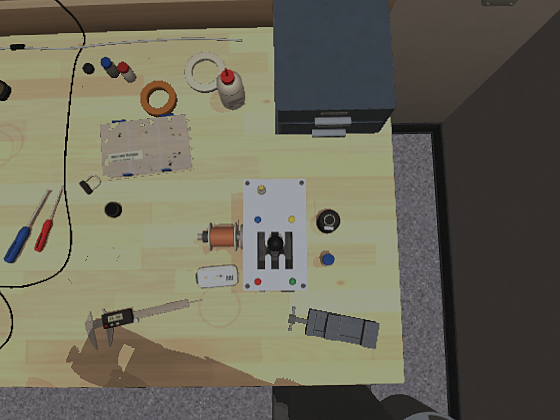

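View pics/side0.png

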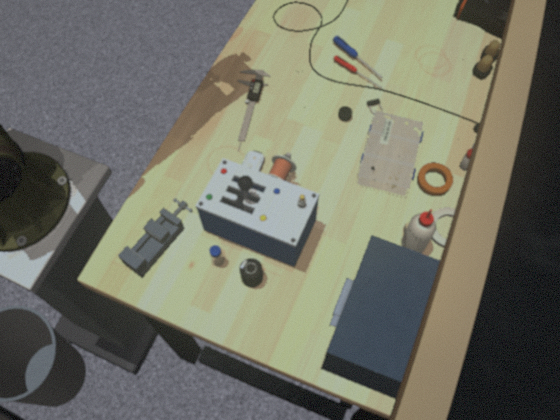

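The top view shows the studs at blue (258,219), yellow (292,219), red (258,281) and green (292,281). The knob is near (275,243) and the spindle is on the left. Next I'll take an enlarged crop.

Run:
```python
import cv2
a=cv2.imread("pics/top0.png")[170:300,190:350]
cv2.imwrite("pics/c1.png",cv2.resize(a,None,fx=4.5,fy=4.5,interpolation=cv2.INTER_CUBIC))
a=cv2.imread("pics/side0.png")[150:270,190:330]
cv2.imwrite("pics/c2.png",cv2.resize(a,None,fx=5,fy=5,interpolation=cv2.INTER_CUBIC))
```

```text
(no output)
```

View pics/c1.png

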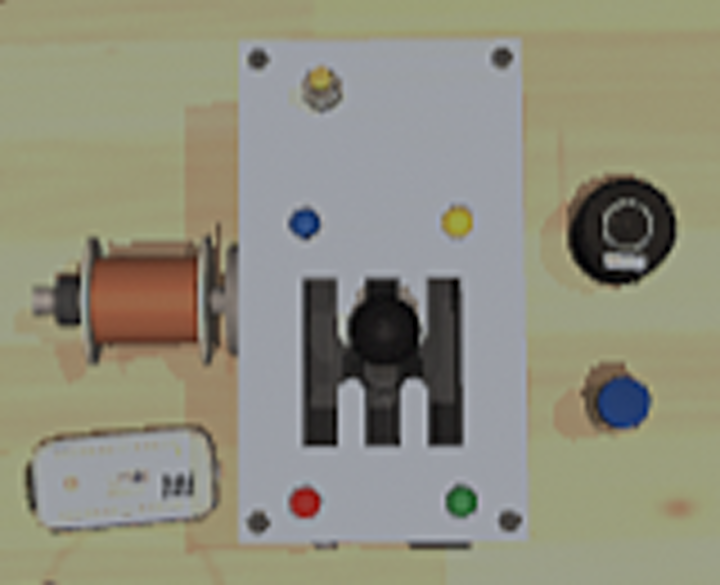

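View pics/c2.png

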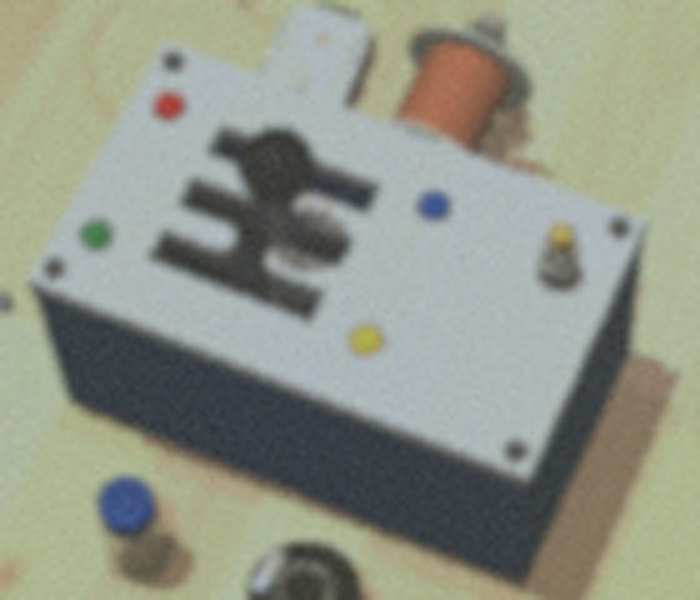

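The crops show:

| Point | c1 (top) | c2 (side) |
|---|---|---|
| blue stud | (305,223) | (434,205) |
| yellow stud | (457,222) | (367,340) |
| red stud | (305,502) | (169,105) |
| green stud | (461,501) | (96,234) |
| knob | (384,332) | (277,165) |

```bash
cat > h.py <<'E'
import numpy as np, cv2
from bench import r
def ray(n,u,v):
    p=r.camera_params(n)
    q=cv2.undistortPoints(np.array([[[u,v]]],float),p["K"],np.array([p["k1"],0,0,0.]))[0,0]
    R,t=np.array(p["R"]),np.array(p["t"])
    return -R.T@t, R.T@np.array([q[0],q[1],1])
def onz(n,u,v,z):
    c,d=ray(n,u,v); return c+d*(z-c[2])/d[2]
def tri(a,b):
    A=np.zeros((3,3));y=np.zeros(3)
    for c,d in(a,b):
        d=d/np.linalg.norm(d);P=np.eye(3)-np.outer(d,d);A+=P;y+=P@c
    return np.linalg.solve(A,y)
c1=lambda u,v:((u+.5)/4.5-.5+190,(v+.5)/4.5-.5+170)
c2=lambda u,v:((u+.5)/5-.5+190,(v+.5)/5-.5+150)
E
python3 - <<'E'
from h import *
T=dict(blue=(305,223),yellow=(457,222),red=(305,502),green=(461,501),knob=(384,332))
S=dict(red=(169,105),green=(96,234),blue=(434,205),yellow=(367,340),knob=(277,165))
L=dict(blue=(56,31),yellow=(56,-31),red=(-56,31),green=(-56,-31))
W=[]
for k in T:
    a=onz("top",*c1(*T[k]),.119);b=onz("side",*c2(*S[k]),.119)
    print(k,a.round(4),b.round(4),tri(ray("top",*c1(*T[k])),ray("side",*c2(*S[k]))).round(4))
    if k!="knob":W.append((a[:2]+b[:2])/2)
l=np.array(list(L.values()))/1000;W=np.array(W)
c=W.mean(0);z=((W-c)@[1,1j])*np.conj(l@[1,1j]);th=np.angle(z.sum());print("origin",c,"yaw",th)
Rm=np.array([[np.cos(th),-np.sin(th)],[np.sin(th),np.cos(th)]]);print((W-c)@Rm)
for n,f,D in(("top",c1,T),("side",c2,S)):
    print(n,"knob local",(onz(n,*f(*D["knob"]),.165)[:2]-c)@Rm)
E
```

```text
blue [0.5524 0.1842 0.119 ] [0.5508 0.1856 0.119 ] [0.5518 0.1839 0.1225]
yellow [0.5517 0.1227 0.119 ] [0.5505 0.1237 0.119 ] [0.5513 0.1227 0.1215]
red [0.4407 0.1855 0.119 ] [0.4387 0.1868 0.119 ] [0.4404 0.1851 0.1228]
green [0.4401 0.1235 0.119 ] [0.4382 0.1249 0.119 ] [0.4398 0.1234 0.1227]
knob [0.5078 0.153  0.119 ] [0.4887 0.1786 0.119 ] [0.5042 0.1528 0.1698]
origin [0.49539296 0.15462173] yaw -0.009554860342304641
[[ 0.05589715  0.03081844]
 [ 0.0560275  -0.03086071]
 [-0.0559735   0.03099854]
 [-0.05595116 -0.03095628]]
top knob local [ 0.00904887 -0.00183835]
side knob local [0.00744111 0.00074856]
```

{"fn": "carry_out", "kwargs": {
  "series": [
    [0,0,-0.04,-0.03,-0.014,0,0],
    [0,0,-0.08,-0.06,-0.027,0,0],
    [0,0,-0.12,-0.09,-0.041,0,0],
    [0,0,-0.16,-0.12,-0.055,0,0],
    [0,0,-0.2,-0.15,-0.069,0,0],
    [0,0,-0.24,-0.18,-0.082,0,0],
    [0,0,-0.28,-0.21,-0.096,0,0],
    [0,0,-0.32,-0.24,-0.11,0,0],
    [0,0,-0.36,-0.27,-0.124,0,0],
    [0,0,-0.379,-0.3,-0.137,0,0]
  ],
  "grip_force": 30
}}

```text
t: 0.93
tool_pos: [0.435, 0.267, 0.3037]
tcp_rot: [-3.141, -0.0, 3.134]
force: [0.3, 0.6, 0.2]
grip_width: -0.0
grip_force: 0.0
```

{"fn": "carry_out", "kwargs": {
  "series": [
    [0,0,0,-0.02,-0.02,0,0],
    [0,0,0,-0.04,-0.04,0,0],
    [0,0,0,-0.06,-0.06,0,0],
    [0,0,0,-0.08,-0.08,0,0],
    [0,0,0,-0.1,-0.1,0,0],
    [0,0,0,-0.107,-0.113,0,0],
    [0,0,0,-0.107,-0.113,0.02,0],
    [0,0,0,-0.107,-0.113,0.03,0],
    [0,0,0,-0.107,-0.113,0.04,0],
    [0,0,0,-0.107,-0.113,0.04,0]
  ]
}}

```text
t: 1.77
tool_pos: [0.5393, 0.1547, 0.2616]
tcp_rot: [-3.141, -0.004, 3.132]
force: [-0.4, 0.6, 0.3]
grip_width: 0.0002
grip_force: 0.0
```

Run:
```python
from h import *
s=r.state();print(s["tool_pos"],s["tcp_rot"])
a=r.camera("side")[90:230,190:330]
cv2.imwrite("pics/s2.png",cv2.resize(a,None,fx=4,fy=4,interpolation=cv2.INTER_CUBIC))
p=r.camera_params("side")
for L in(.06,.073,.086):
    X=s["tool_pos"]-[0,0,L]; uv=cv2.projectPoints(X.reshape(1,3),cv2.Rodrigues(p["R"])[0],p["t"],p["K"],np.array([p["k1"],0,0,0.]))[0].ravel()
    print(L,(uv-[190,90])*4)
```

```text
[0.53927925 0.15467362 0.26160565] [-3.14083078 -0.00359497  3.13234641]
0.06 [290.13246934 356.84942137]
0.073 [291.25372549 372.02883202]
0.086 [292.34868215 386.83828455]
```

View pics/s2.png

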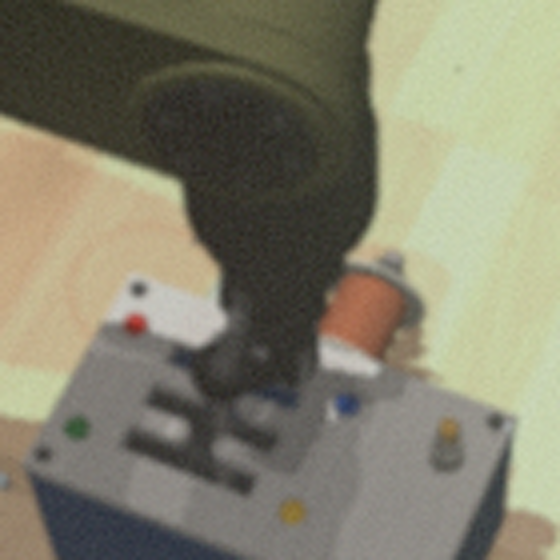

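The side view shows the shut fingertips at about (290,388), just far of the knob at (222,365). This matches the 73 mm finger length. Next I lower, then push toward the robot.

{"fn": "carry_out", "kwargs": {
  "series": [
    [0,0,0,0,0,0.01,0],
    [0,0,0,0,0,0.02,0],
    [0,0,0,0,0,0.03,0],
    [0,0,0,0,0,0.038,0],
    [0,0,0,0,0,0.038,0],
    [0,0,0,0.004,0,0.038,0],
    [0,0,0,0.008,0,0.038,0],
    [0,0,0,0.011,0,0.038,0],
    [0,0,0,0.012,0,0.038,0],
    [0,0,0,0.012,0,0.038,0]
  ]
}}

```text
t: 2.65
tool_pos: [0.5279, 0.1546, 0.2264]
tcp_rot: [3.141, 0.001, 3.132]
force: [0.3, -0.9, 0.1]
grip_width: 0.0001
grip_force: 0.0
```

Run:
```python
from h import *
s=r.state();print(s["tool_pos"],s["tcp_rot"],s["force"])
a=r.camera("side")[130:250,200:340]
cv2.imwrite("pics/s3.png",cv2.resize(a,None,fx=5,fy=5,interpolation=cv2.INTER_CUBIC))
```

```text
[0.52792216 0.15455783 0.2264066 ] [3.14139754e+00 9.02914711e-04 3.13184393e+00] [ 0.26317456 -0.89548919  0.12349829]
```

View pics/s3.png

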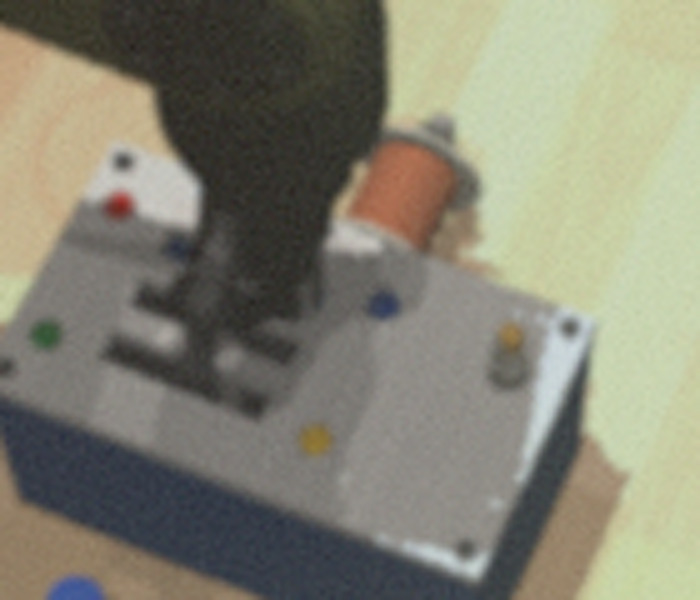

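The fingers (about (275,300)) are about to touch the knob (about (203,280)). Push on about 7 mm to bring the lever to the cross channel.

{"fn": "carry_out", "kwargs": {
  "series": [
    [0,0,0,0.001,0,0.001,0],
    [0,0,0,0.002,0,0.002,0],
    [0,0,0,0.003,0,0.003,0],
    [0,0,0,0.004,0,0.003,0],
    [0,0,0,0.005,0,0.003,0],
    [0,0,0,0.006,0,0.003,0],
    [0,0,0,0.007,0,0.003,0],
    [0,0,0,0.007,0,0.003,0],
    [0,0,0,0.007,0,0.003,0],
    [0,0,0,0.007,0,0.003,0]
  ]
}}

```text
t: 3.53
tool_pos: [0.521, 0.1546, 0.2228]
tcp_rot: [-3.142, -0.0, 3.132]
force: [0.5, -0.2, -0.2]
grip_width: -0.0002
grip_force: 0.2
```

{"fn": "carry_out", "kwargs": {
  "series": [
    [0,0,0,-0.005,0,0,0],
    [0,0,0,-0.015,0,0,0],
    [0,0,0,-0.015,0.025,0,0],
    [0,0,0,-0.015,0.05,0,0],
    [0,0,0,-0.015,0.06,0,0],
    [0,0,0,-0.015,0.07,0,0],
    [0,0,0,-0.015,0.085,0,0],
    [0,0,0,-0.015,0.1,0,0],
    [0,0,0,-0.015,0.1,0,0],
    [0,0,0,-0.015,0.1,0,0]
  ]
}}

```text
t: 4.37
tool_pos: [0.537, 0.2551, 0.2227]
tcp_rot: [-3.141, -0.0, 3.133]
force: [-1.0, 0.4, -0.7]
grip_width: -0.0004
grip_force: 0.0
```

Run:
```python
from h import *
s=r.state();print(s["tool_pos"],s["tcp_rot"],s["force"])
a=r.camera("top")[170:300,190:350]
b=r.camera("side")[150:270,190:330]
a=cv2.resize(a,None,fx=4.5,fy=4.5,interpolation=cv2.INTER_CUBIC)[:,250:610]
b=cv2.resize(b,None,fx=5,fy=5,interpolation=cv2.INTER_CUBIC)[:585,:440]
cv2.imwrite("pics/m4.png",np.hstack([a,b]));print(a.shape)
```

```text
[0.53695022 0.25507446 0.22273521] [-3.14146165e+00 -1.93949554e-04  3.13274885e+00] [-1.00200093  0.39570816 -0.70241207]
(585, 360, 3)
```

View pics/m4.png

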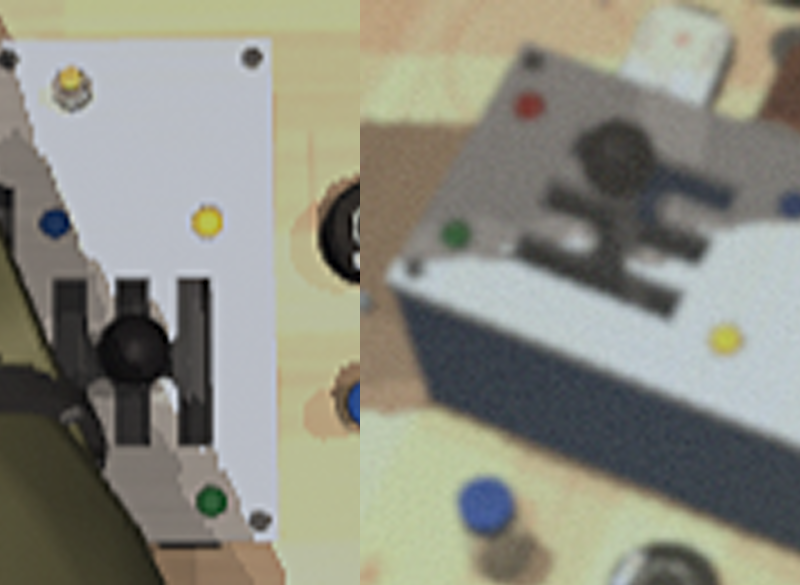

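In m4 the knob is at top (384,350 in c1 coordinates) and side (257,158), so local x is about +1 mm, inside the channel. Next I push it right from the left side.

{"fn": "carry_out", "kwargs": {
  "series": [
    [0,0,0,0.02,0,0,0],
    [0,0,0,0.038,0,0,0],
    [0,0,0,0.04,-0.02,0,0],
    [0,0,0,0.04,-0.045,0,0],
    [0,0,0,0.04,-0.06,0,0],
    [0,0,0,0.04,-0.068,0,0],
    [0,0,0,0.04,-0.073,0,0],
    [0,0,0,0.04,-0.078,0,0],
    [0,0,0,0.04,-0.083,0,0],
    [0,0,0,0.04,-0.088,0,0]
  ]
}}

```text
t: 5.3
tool_pos: [0.4962, 0.1669, 0.2229]
tcp_rot: [3.141, 0.0, 3.132]
force: [0.7, 1.2, 1.3]
grip_width: -0.0
grip_force: 0.7
```

{"fn": "carry_out", "kwargs": {
  "series": [
    [0,0,0,0,-0.003,0,0],
    [0,0,0,0,-0.006,0,0],
    [0,0,0,0,-0.009,0,0],
    [0,0,0,0,-0.011,0,0],
    [0,0,0,0,-0.013,0,0],
    [0,0,0,0,-0.015,0,0],
    [0,0,0,0,-0.016,0,0],
    [0,0,0,0,-0.017,0,0],
    [0,0,0,0,-0.018,0,0],
    [0,0,0,0,-0.018,0,0]
  ]
}}

```text
t: 6.13
tool_pos: [0.496, 0.1487, 0.2229]
tcp_rot: [3.142, -0.0, 3.132]
force: [-0.2, 1.2, -1.0]
grip_width: 0.0001
grip_force: 0.6
```

Run:
```python
from h import *
s=r.state();print(s["tool_pos"],s["tcp_rot"],s["force"])
a=r.camera("top")[170:300,190:350]
b=r.camera("side")[150:270,190:330]
a=cv2.resize(a,None,fx=4.5,fy=4.5,interpolation=cv2.INTER_CUBIC)[:,250:610]
b=cv2.resize(b,None,fx=5,fy=5,interpolation=cv2.INTER_CUBIC)[:585,:440]
cv2.imwrite("pics/m5.png",np.hstack([a,b]));print(a.shape)
```

```text
[0.49598469 0.14874634 0.22287149] [ 3.14158709e+00 -8.62305833e-05  3.13173052e+00] [-0.23539561  1.17301183 -0.98732606]
(585, 360, 3)
```

View pics/m5.png

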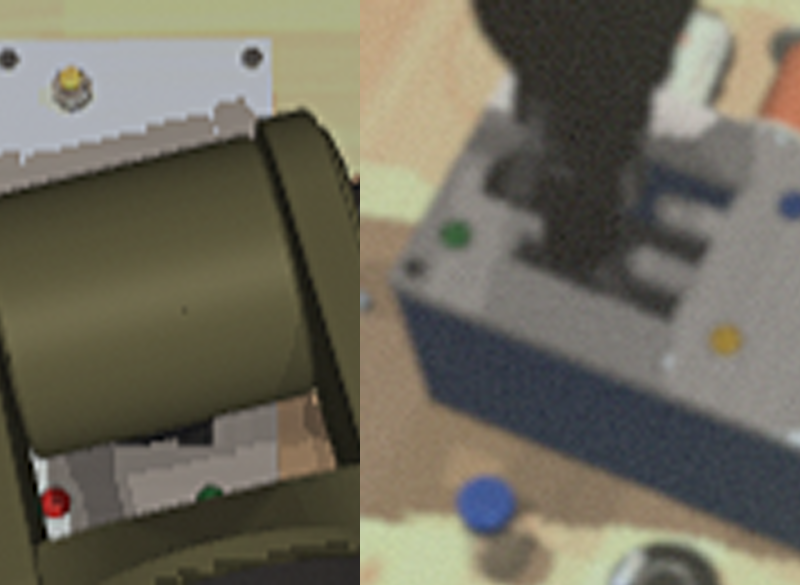

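In m5 the gripper hides the knob, but 1.2 N of contact shows it is moving. The knob should be near y = −31 to −34, so I ease on to the stop.

{"fn": "carry_out", "kwargs": {
  "series": [
    [0,0,0,0,-0.0005,0,0],
    [0,0,0,0,-0.001,0,0],
    [0,0,0,0,-0.0015,0,0],
    [0,0,0,0,-0.002,0,0],
    [0,0,0,0,-0.0025,0,0],
    [0,0,0,0,-0.003,0,0],
    [0,0,0,0,-0.003,0,0],
    [0,0,0,0,-0.003,0,0],
    [0,0,0,0,-0.003,0,0],
    [0,0,0,0,-0.003,0,0]
  ]
}}

```text
t: 7.07
tool_pos: [0.496, 0.1458, 0.2229]
tcp_rot: [-3.142, -0.0, 3.132]
force: [0.4, 1.2, 0.3]
grip_width: -0.0001
grip_force: 0.6
```

{"fn": "carry_out", "kwargs": {
  "series": [
    [0,0,0,0,-0.0005,0,0],
    [0,0,0,0,-0.001,0,0],
    [0,0,0,0,-0.0015,0,0],
    [0,0,0,0,-0.002,0,0],
    [0,0,0,0,-0.0025,0,0],
    [0,0,0,0,-0.003,0,0],
    [0,0,0,0,-0.003,0,0],
    [0,0,0,0,-0.003,0,0],
    [0,0,0,0,-0.003,0,0],
    [0,0,0,0,-0.003,0,0]
  ]
}}

```text
t: 7.9
tool_pos: [0.4959, 0.1429, 0.2229]
tcp_rot: [3.142, -0.0, 3.132]
force: [-0.2, 2.9, -1.8]
grip_width: -0.0002
grip_force: 1.6
```

{"fn": "carry_out", "kwargs": {
  "series": [
    [0,0,0,0,0.01,0,0],
    [0,0,0,0,0.02,0,0],
    [0,0,0,0,0.02,-0.025,0],
    [0,0,0,0,0.02,-0.045,0],
    [0,0,0,-0.025,0.02,-0.045,0],
    [0,0,0,-0.05,0.01,-0.045,0],
    [0,0,0,-0.05,-0.01,-0.045,0],
    [0,0,0,-0.05,-0.025,-0.045,0],
    [0,0,0,-0.05,-0.025,-0.045,0],
    [0,0,0,-0.05,-0.025,-0.045,0]
  ]
}}

```text
t: 8.73
tool_pos: [0.5458, 0.1177, 0.268]
tcp_rot: [-3.141, 0.0, 3.131]
force: [-0.0, 0.1, 0.2]
grip_width: 0.0
grip_force: 0.0
```

Run:
```python
from h import *
s=r.state();print(s["tool_pos"],s["tcp_rot"],s["force"])
b=r.camera("side")[150:270,190:330]
cv2.imwrite("pics/m6.png",cv2.resize(b,None,fx=5,fy=5,interpolation=cv2.INTER_CUBIC))
```

```text
[0.54580472 0.11765692 0.26798822] [-3.14149139e+00  1.53794635e-04  3.13106401e+00] [-0.02343723  0.14421006  0.23721575]
```

View pics/m6.png

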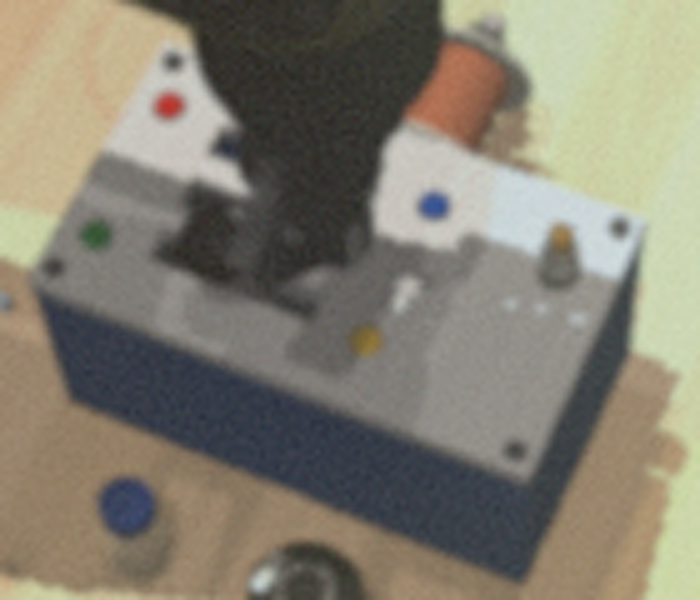

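Run:
```python
from h import *
X=onz("side",*c2(208,230),.161);th=-.0096
Rm=np.array([[np.cos(th),-np.sin(th)],[np.sin(th),np.cos(th)]]);print((X[:2]-[.4954,.1546])@Rm)
```

```text
[-0.00500472 -0.03136251]
```

In m6 the knob is near (208,230), about x −3 and y −35 mm, so it is in the green column. Now I lower beyond it and push toward the robot.

{"fn": "carry_out", "kwargs": {
  "series": [
    [0,0,0,0,0,0.015,0],
    [0,0,0,0,0,0.03,0],
    [0,0,0,0,0,0.042,0],
    [0,0,0,0,0,0.047,0],
    [0,0,0,0.01,0,0.047,0],
    [0,0,0,0.02,0,0.047,0],
    [0,0,0,0.025,0,0.047,0],
    [0,0,0,0.03,0,0.047,0],
    [0,0,0,0.035,0,0.047,0],
    [0,0,0,0.04,0,0.047,0]
  ]
}}

```text
t: 9.62
tool_pos: [0.5056, 0.1179, 0.2213]
tcp_rot: [3.141, 0.001, 3.132]
force: [1.6, 0.2, 0.7]
grip_width: -0.0002
grip_force: 0.7
```

{"fn": "carry_out", "kwargs": {
  "series": [
    [0,0,0,0.003,0,0,0],
    [0,0,0,0.006,0,0,0],
    [0,0,0,0.009,0,0,0],
    [0,0,0,0.012,0,0,0],
    [0,0,0,0.014,0,0,0],
    [0,0,0,0.016,0,0,0],
    [0,0,0,0.018,0,0,0],
    [0,0,0,0.02,0,0,0],
    [0,0,0,0.02,0,0,0],
    [0,0,0,0.02,0,0,0]
  ]
}}

```text
t: 10.45
tool_pos: [0.4856, 0.1179, 0.2209]
tcp_rot: [-3.142, -0.0, 3.132]
force: [0.1, 0.6, 0.1]
grip_width: -0.0001
grip_force: 0.0
```

{"fn": "carry_out", "kwargs": {
  "series": [
    [0,0,0,0.001,0,0,0],
    [0,0,0,0.002,0,0,0],
    [0,0,0,0.003,0,0,0],
    [0,0,0,0.004,0,0,0],
    [0,0,0,0.005,0,0,0],
    [0,0,0,0.0055,0,0,0],
    [0,0,0,0.006,0,0,0],
    [0,0,0,0.006,0,0,0],
    [0,0,0,0.006,0,0,0],
    [0,0,0,0.006,0,0,0]
  ]
}}

```text
t: 11.28
tool_pos: [0.4797, 0.118, 0.2209]
tcp_rot: [-3.142, -0.0, 3.132]
force: [1.1, -0.6, -0.4]
grip_width: -0.0001
grip_force: 0.4
```

{"fn": "carry_out", "kwargs": {
  "series": [
    [0,0,0,-0.01,0,0,0],
    [0,0,0,-0.025,0,0,0],
    [0,0,0,-0.03,0,-0.025,0],
    [0,0,0,-0.03,0,-0.05,0],
    [0,0,0,-0.03,0.03,-0.06,0],
    [0,0,0,-0.03,0.06,-0.06,0],
    [0,0,0,-0.03,0.09,-0.06,0],
    [0,0,0,-0.03,0.12,-0.06,0],
    [0,0,0,-0.03,0.15,-0.06,0],
    [0,0,0,-0.03,0.18,-0.06,0]
  ]
}}

```text
t: 12.12
tool_pos: [0.5112, 0.2992, 0.2809]
tcp_rot: [-3.141, -0.0, 3.132]
force: [0.1, -0.6, -0.4]
grip_width: 0.0002
grip_force: 0.0
```

Run:
```python
from h import *
s=r.state();print(s["tool_pos"],s["tcp_rot"],s["force"])
a=r.camera("top")[170:300,190:350]
b=r.camera("side")[150:270,190:330]
a=cv2.resize(a,None,fx=4.5,fy=4.5,interpolation=cv2.INTER_CUBIC)[:,250:610]
b=cv2.resize(b,None,fx=5,fy=5,interpolation=cv2.INTER_CUBIC)[:585,:440]
cv2.imwrite("pics/m7.png",np.hstack([a,b]))
```

```text
[0.51115751 0.29918883 0.28086357] [-3.14147433e+00 -2.83967793e-04  3.13180987e+00] [ 0.14324992 -0.55931166 -0.36265813]
```

View pics/m7.png

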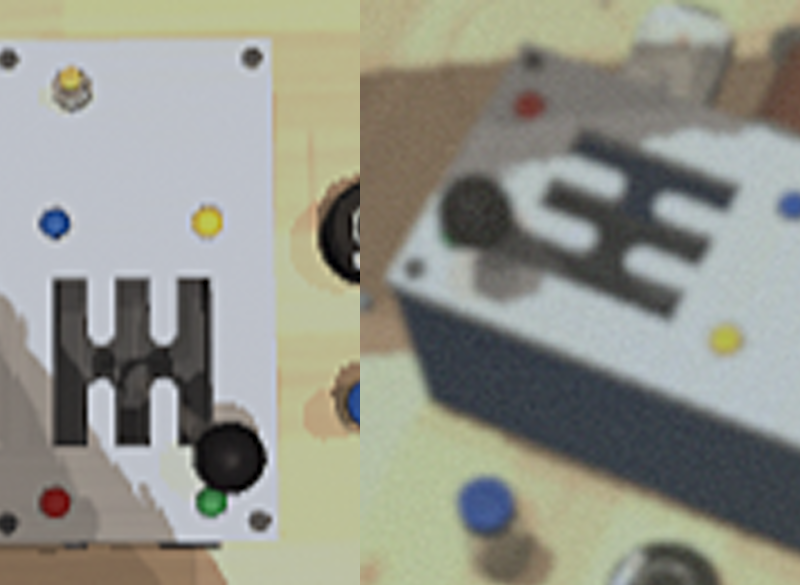

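In m7 the knob is at c1 (480,457) and c2 (117,212), next to the green stud.

Run:
```python
from h import *
th=-.0096
Rm=np.array([[np.cos(th),-np.sin(th)],[np.sin(th),np.cos(th)]])
for X in(onz("top",*c1(480,457),.155),onz("side",*c2(117,212),.155)):
    l=(X[:2]-[.4954,.1546])@Rm;print(l,np.hypot(*(l-[-.056,-.031])))
```

```text
[-0.03819067 -0.037995  ] 0.019133802674203403
[-0.04068162 -0.03498087] 0.015827191189862574
```

```bash
python3 -c "
from bench import r
print(r.hand_in())"
```

```text
the job is handed in; nothing more can be done
None
```

I pushed the lever home into the green-stud slot and handed the job in; the knob measured 16–19 mm from the stud (limit 22 mm), but the hand-in returned no verdict.

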